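Dial open the tea-chest padlock and hand it up

TASK

The tea chest is closed with a big blue dial padlock. Turn its dial back anticlockwise until the red pointer clicks in at the white zero dot and pause there a moment, then turn it clockwise three clicks to the green dot and pause there, and draw the orange-sleeved shackle out of the staple as far as it goes. Then lift the open lock out of its rest and finish still holding it, shackle out and dial facing up, with its underside at least 10 cm above the chest lid; leave the tin, bowl, jar and whisk where they are.

Things in the scene. Friction and masses are not known exactly. Their poses are not given: they have to be found in the camera images.
- chest: Fixed slatted plywood tea chest on the worktop, 280 (its x) x 300 (its y) mm, lid top 70 mm high. Origin: centre of its underside, z up. On the lid, centred 45 mm from the origin to chest +x, is the lock's dark steel rest. A wire staple stands between the rest and the shackle's crossbar.
- lock_rest (a point): Centre of the top of the steel rest, 84 mm above the worktop (a 14 mm plinth on the lid); the lock's underside sits here. Lips 16 to 18 mm high on all four sides leave the lock 1.5 mm of play: it cannot turn or slide but lifts straight up. Fixed to the chest, axes as the chest.
- staple (a point): Top of the fixed 6 mm wire staple, an upright arch across chest y, 28 mm wide over all, 116 mm above the worktop at its top, 50 mm from the lock's axis to chest -x and 24 mm to chest -y. The shackle's short leg passes through it.
- lock: Loose blue padlock, body 74 x 70 x 34 mm, about 0.45 kg (varies). Origin: on the dial's axis at its underside; the body reaches 34 mm to lock +x, 40 mm to -x, 35 mm each way in y. z up through the dial; the shackle points to lock -x. Starts in the rest, axes along the chest's. The staple stops it from lifting until the shackle is out 18 mm; then it lifts straight up.
- lock_dial (a joint): Dial angle (rad), grows CLOCKWISE seen from above. 0: pointer at white dot; sprung clicks at 0, 0.45, 0.90, 1.35; 1.35: pointer at green dot, to lock +x. Pointer direction: lock +x turned anticlockwise by 1.35 - value. Turning over a click takes about 0.1 N m, and off a click the dial springs to the nearest; stops 0.15 past the ends. Starts at 0.4 to 0.95. The shackle is blocked unless within about 0.15 of 1.35.
- dial_grip (a point): Middle of the dial's black grip bar, on the dial's axis, 52 mm above the lock's underside. Bar 38 mm long, 12 wide, 24 high (12 above and below this point) on a 43 mm disc. It lies along this point's x axis, the pointer direction (red stripe and red end on that half). Turns with the dial; the lock can be lifted by it (grip firmly).
- lock_shackle (a joint): How far the shackle is drawn out along lock -x, in m: 0 closed, 0.024 fully out (stop). It slides stiffly (about 3 N) and stays where it is left.
- shackle_bar (a point): Middle of the shackle's orange crossbar: 12 mm thick, 36 mm long along lock y, 98 mm from the dial's axis to lock -x when closed, 17 mm above the lock's underside, 31 mm above the lid. 10 mm legs run from its ends to the body, 38 mm clear between them, 39 mm clear from bar to staple: one finger of a gripper opened 30 to 40 mm fits in the loop.
- tin: Bystander: small loose green and navy tea tin, 56 mm diameter, 62 mm high, standing on the chest lid beside the lock (chest +y side, about 110 mm from the lock's axis). Origin at its underside. Leave alone.
- bowl: Bystander: pale green tea bowl, 116 mm diameter, 70 mm high, on the worktop. Origin at its underside. Leave alone.
- jar: Bystander: closed glass jar, 86 mm diameter, 130 mm high, on the worktop. Origin at its underside. Leave alone.
- whisk: Bystander: bamboo whisk on a pale green stand, 54 mm diameter, 126 mm high, on the worktop. Origin at its underside. Leave alone.

How it is judged (in metres and radians):
On the way, in this order (a step that is already met when the one before it is completed fails the run):
1. the dial is turned back to the white zero dot (0, within 0.12 rad), lock still shut (value of joint lock_dial between -0.12 and 0.12 rad and value of joint lock_shackle below 0.008 m), for 0.2 s.
2. the dial is turned on to the third click, the green dot (1.35, within 0.12 rad), lock still shut (value of joint lock_dial between 1.23 and 1.47 rad and value of joint lock_shackle below 0.008 m), for 0.2 s.
3. the shackle is drawn out more than 20 mm with the lock still in its rest (value of joint lock_shackle above 0.02 m and height (world z) of lock below 0.105 m), for 0.2 s.
At the end, for the whole second after the job is handed in: The open lock (shackle out more than 18 mm) is held in the gripper, touching nothing of the chest, dial up within 0.45 rad, its underside more than 165 mm above the worktop (95 mm above the lid), at rest (under 30 mm/s); tin, bowl, jar and whisk within 30 mm of where they began (height (world z) of lock above 0.165 m and value of joint lock_shackle above 0.018 m and angle between lock's own z axis and vertical below 0.45 rad and contact force between lock and the fingers above 1 N and contact force between lock and chest below 0.1 N and linear speed of lock below 0.03 m/s and distance of each of tin, bowl, jar, whisk from where it was at the start of the episode below 0.03 m); the arm keeps its last pose, push and grip.
It fails at once if a bystander (tin, bowl, jar, whisk) is shifted by more than 30 mm or knocked over (distance of any of tin, bowl, jar, whisk from where it was at the start of the episode above 0.03 m or angle between any of tin, bowl, jar, whisk's own z axis and vertical above 0.5 rad).
It also fails if it takes over 64 s, if anything falls off the work surface, if the arm or the gripper's body presses on something with over 40 N, if the wrist force passes 120 N, or if a joint passes its speed limit or range.

ROBOT

A 7-joint arm with a two-finger parallel gripper is mounted at the origin on the work surface. World frame = base frame: x ahead of the robot, y to its left, z up, the work surface at z = 0. Lengths are in mm, angles in rad, forces in N, time in s.
With the tool pointing down it reaches from about 400 to 875 mm from the base axis. Payload 4.4 kg.
Tool frame: the origin (TCP) lies on the centre line of the jaws, within the pads' length; the fingertips stand 25 mm ahead of it and the grasp point (between the pads) lies 6 mm ahead of it; x points along the fingers, y is the direction in which the jaws open and shut, and the axes are right-handed (so a half turn about x gives the same grasp; the last joint's range is limited). The gripper opens to 85 mm and grips with 20 to 120 N. Pads are 22 mm wide; open, the fingers measure 114 mm over their backs; the gripper's body (76 mm by 85 mm) begins 54 mm behind the grasp point. The pads swing forward as they close: fully open they stand 13 mm farther back than shut.
Start: joints at [1.234, 0.628, 0.038, 1.517, -0.027, 0.996, -0.02], TCP at [173.904, -626.319, 221.713] pointing down, gripper open.
Joint ranges: [-3.06, 3.06], [-0.37, 2.12], [-1.25, 1.32], [0.18, 2.47], [-1.1, 4.24], [0.23, 1.98], [-2.94, 2.94]. Speed limits (rad/s): [2.57, 2.57, 3.14, 3.14, 3.14, 3.14, 3.14].

INTERFACE

Orientations are given as [roll, pitch, yaw] about the fixed x, y, z axes, in that order (R = Rz(yaw) Ry(pitch) Rx(roll)).
In Python, from cell import * gives the robot as it stands. The module is installed in compiled form; this text tells all that it offers.
- The arm moves only by the tool jog_arm, never from a script. Its argument "series" is a list of rows, each a list of 3 entries, a list of its own where there are three numbers: the turn, a rotation vector about the tool's x, y, z in degrees, then the shift along the tool's x, y, z in mm, then the gripper's target within -1 to 1 (shut at 1, half-way at 0, fully open at -1). In form: [[[rx, ry, rz], [dx, dy, dz], hand], ...]. A call has 1 to 8 rows; each row shifts and turns the commanded pose from where the row before left it, along the tool's axes as they then stand; what a row does not reach is not made up. A row lasts 1/8 s, in which the tool goes at most 62.5 mm and 10.7 degrees, less where a joint would pass 70% of its speed; a pose out of reach is approached as far as the arm can. A call is refused whole if a number of a shift passes 62.5 or a number of a turn 10.7, either way. A call with a gripper value outside its range is refused whole. The fingers move at their own pace and stop on an object; the grip force is fixed at half the most. Time passes only in rows, so rows that do not move let the fingers close. It gives the time, the measured TCP pose, the force and the opening at its end, in the units of the state.
- read_state(): the state, without advancing time (a new reading comes with each control period).
- get_image(name): name is "side" or "top" or "wrist"; returns a dict with "img" (384x512x3 uint8, red, green, blue), "range_z" (384x512 float32, mm along the optical axis (not along the pixel's ray), 0 where there is no reading), "fovy" (degrees; the focal length in pixels is half the picture's height over the tangent of half this angle, whatever the lens; pixels are square), "cx", "cy" (the principal point, pixels), "cam_to_world" (4x4, takes a point from camera to world coordinates). Camera axes: x right, y up, looking along -z (the intrinsics and any distortion apply to the point x, -y, -z); pixel columns grow to the right and rows downward; lengths in mm; the calibration is good to about 2 mm. The wrist camera is an equidistant fisheye: a pixel r from the principal point sees the ray r / f radians off the axis. A picture is of the moment at which its call begins.
- finish_job(): hands the job in, once; it reports no verdict.
The state is a dict: "clock": time; "qpos": joint angles; "qd": joint speeds; "tau": joint torques, N m; "eef_pos": TCP position; "tool_rot": TCP orientation; "force": force on the tool from outside, world axes, zero at the start; "torque": the same for the moment, N m; "width": finger opening in mm.
Only numpy, scipy, OpenCV 4.12 (cv2) and the standard library are available. Lean on these libraries where they do the work, as an engineer would, in place of code of your own. Each camera call takes 0.05 s, during which the arm holds its last target. There are 200 camera calls.

## Working session

There is one attempt and no reset: what is moved stays moved. The work goes in short steps, Python scripts to look and compute and a tool call to move; the robot and the scene stay as the last step left them, time stands still between calls to the robot, and variables do not carry over. Pictures are saved under pics/ and viewed, about 8 in all and at most 12, crops included, and the job is handed in when it is done.

Besides the shell and the picture viewer there is one more tool, called as name([rows], argument=value, ...), one row to a line, values as JSON. jog_arm: Moves the arm, as the interface text tells. Its arguments: {"type":"object","properties":{"series":{"type":"array"}},"required":["series"]}

```bash
mkdir -p pics; cat > h.py <<'E'
from cell import *
import numpy as np, cv2
def snap(name,fn=None):
    d=get_image(name)
    if fn: cv2.imwrite(f'pics/{fn}.png',d['img'][:,:,::-1]); np.savez(f'pics/{fn}.npz',**d)
    return d
def load(fn): return dict(np.load(f'pics/{fn}.npz'))
def world(d,u,v,z=None,depth=None):
    H,W=d['range_z'].shape; f=H/2/np.tan(np.radians(float(d['fovy']))/2)
    r=np.array([(u-d['cx'])/f,-(v-d['cy'])/f,-1.]); T=d['cam_to_world']
    if z is None:
        dep=d['range_z'][int(round(v)),int(round(u))] if depth is None else depth
        return (T@np.r_[r*dep,1])[:3]
    w=T[:3,:3]@r; o=T[:3,3]; return o+w*(z-o[2])/w[2]
E
python3 - <<'E'
from h import *
print(read_state())
a=snap('top','top0'); b=snap('side','side0')
for d in(a,b): print(d['fovy'],d['cx'],d['cy'],d['cam_to_world'].round(3).tolist())
cv2.imwrite('pics/both.png',cv2.resize(np.hstack([a['img'],b['img']])[:,:,::-1],None,fx=.78,fy=.78))
E
```

```text
{'clock': 0.0, 'qpos': array([ 1.23421583,  0.62935223,  0.0384558 ,  1.51836058, -0.02695432,
        0.99627309, -0.01999541]), 'qd': array([-0.00043686,  0.00013765,  0.00084769,  0.00111727, -0.0015446 ,
       -0.00067262,  0.00232921]), 'tau': array([-4.29026049e-04, -5.63392067e+01,  1.22561730e+00, -1.93446529e+01,
        1.08120090e-02,  1.04862874e-02,  2.48188917e-05]), 'eef_pos': array([ 173.70242873, -625.70608616,  220.78777385]), 'tool_rot': array([-1.53281407,  1.56892119,  1.8795775 ]), 'force': array([-0.23471553, -0.08062626, -0.48900421]), 'torque': array([-0.03893431, -0.00657341,  0.02190188]), 'width': 85.24095497581627}
53.10049485550094 260.8631091945165 193.56689757962235 [[0.022, 0.988, -0.154, 380.88], [-1.0, 0.021, -0.003, 16.006], [0.0, 0.154, 0.988, 1147.553], [0.0, 0.0, 0.0, 1.0]]
55.59165769861736 253.5526089246774 196.20144930965708 [[0.981, 0.137, -0.14, 388.677], [-0.196, 0.629, -0.752, -777.597], [-0.015, 0.765, 0.644, 750.118], [0.0, 0.0, 0.0, 1.0]]
```

View pics/both.png

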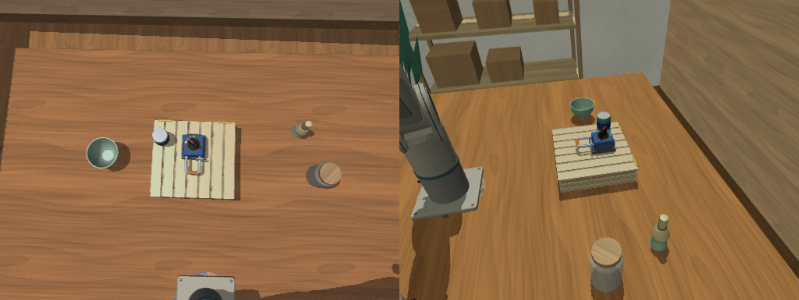

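The top view shows the chest with the lock at about (247,187) px, the shackle towards the robot and the tin upper left. The bowl is to the left, the jar and whisk to the right. I'll enlarge it next.

```bash
python3 - <<'E'
from h import *
d=load('top0'); c=d['img'][145:265,185:312,::-1]
cv2.imwrite('pics/c1.png',cv2.resize(c,None,fx=6,fy=5*1.0 if 0 else 5,interpolation=cv2.INTER_CUBIC)[:600] if 0 else cv2.resize(c,None,fx=5,fy=5,interpolation=cv2.INTER_CUBIC))
E
```

```text
(no output)
```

View pics/c1.png

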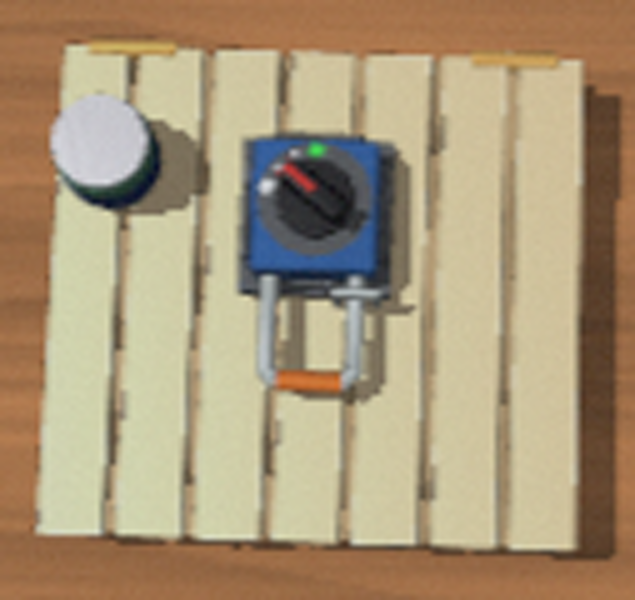

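The enlarged crop shows the chest corners at (65,46), (583,60), (578,550), (38,535). The bar is centred near (315,195) with its red end at (283,167). The green dot is at (317,150), the white dot at (267,186), and the shackle bar at (308,381).

```bash
python3 - <<'E'
from h import *
d=load('top0')
def P(u,v,z): return world(d,185+(u+.5)/5-.5,145+(v+.5)/5-.5,z)
C=[P(u,v,70) for u,v in[(65,46),(583,60),(578,550),(38,535)]]
print(np.round(C,1)); c=np.mean(C,0); print('c',c)
for i in range(4): print(np.linalg.norm(C[i]-C[i-1]))
ax=(C[0]+C[1]-C[2]-C[3]); ay=(C[0]+C[3]-C[1]-C[2])
print('yaw',np.arctan2(ax[1],ax[0]),np.arctan2(-ay[0],ay[1]))
yaw=np.arctan2(ax[1],ax[0])
print('axis pred',c+45*np.array([np.cos(yaw),np.sin(yaw),0]))
print('body corners',[P(u,v,118).round(1).tolist() for u,v in[(250,138),(379,141),(376,276),(250,270)]])
g=P(317,150,118);w=P(267,186,118);print('green',g,'white',w)
print('bar ends',P(283,167,148),P(350,213,148)); print('shackle',P(308,381,101+6))
E
```

```text
[[661.5 204.5  70. ]
 [659.6 -94.4  70. ]
 [380.6 -93.1  70. ]
 [382.4 206.4  70. ]]
c [521.04584039  55.86499756  70.        ]
279.1076263155783
298.87329249565107
279.0133302751654
299.45450018395616
yaw -0.005644937625090808 -0.006057844871904852
axis pred [566.04512342  55.61097672  70.        ]
body corners [[599.4, 92.5, 118.0], [599.3, 21.9, 118.0], [524.7, 21.9, 118.0], [526.5, 90.1, 118.0]]
green [593.53325131  55.65609289 118.        ] white [572.93991149  82.36506289 118.        ]
bar ends [577.76212163  72.26904494 148.        ] [553.79685468  36.17624222 148.        ]
shackle [467.99346129  57.54621471 107.        ]
```

```bash
cat >> h.py <<'E'
from scipy.spatial.transform import Rotation as Ro
def R(): return Ro.from_euler('xyz',read_state()['tool_rot']).as_matrix()
def to(p,yang=None,pos=None):
    """remaining tool-frame shift to world p; turn about tool x to put y axis at yang (deg) """
    s=read_state(); M=R(); e=s['eef_pos']
    print('t',round(s['clock'],2),'tcp',e.round(1),'w',round(s['width'],1),'F',s['force'].round(1),'T',s['torque'].round(2),'q',s['qpos'].round(2))
    print('x',M[:,0].round(3),'y',M[:,1].round(3),'z',M[:,2].round(3),'yang',round(np.degrees(np.arctan2(M[1,1],M[0,1])),2))
    print('shift tool',(M.T@(np.array(p)-e)).round(1))
    if yang is not None:
        t=np.radians(yang); X=np.array([0,0,-1.]);Y=np.array([np.cos(t),np.sin(t),0]);D=np.c_[X,Y,np.cross(X,Y)]
        print('rotvec tool deg',np.degrees(Ro.from_matrix(M.T@D).as_rotvec()).round(2), 'shift in desired frame',(D.T@(np.array(p)-e)).round(1))
E
python3 - <<'E'
from h import *
to([566,56,221],-38.8); to([566,56,221],141.2)
E
```

```text
t 0.1 tcp [ 173.8 -625.7  220.9] w 85.7 F [-0.8  0.2 -0.1] T [-0.   -0.05  0.03] q [ 1.23  0.63  0.04  1.52 -0.03  1.   -0.02]
x [-0.     0.002 -1.   ] y [ 0.267 -0.964 -0.002] z [-0.964 -0.267  0.   ] yang -74.49
shift tool [   0.8 -552.  -560.3]
rotvec tool deg [-3.569e+01 -3.000e-02  1.000e-01] shift in desired frame [-1.000e-01 -1.215e+02 -7.771e+02]
t 0.1 tcp [ 173.8 -625.7  220.9] w 85.7 F [-0.8  0.2 -0.1] T [-0.   -0.05  0.03] q [ 1.23  0.63  0.04  1.52 -0.03  1.   -0.02]
x [-0.     0.002 -1.   ] y [ 0.267 -0.964 -0.002] z [-0.964 -0.267  0.   ] yang -74.49
shift tool [   0.8 -552.  -560.3]
rotvec tool deg [1.4431e+02 1.2000e-01 4.0000e-02] shift in desired frame [-1.000e-01  1.215e+02  7.771e+02]
```

jog_arm([
  [[-9, 0, 0], [0, 0, 0], -1],
  [[-9, 0, 0], [0, 0, 0], -1],
  [[-9, 0, 0], [0, 0, 0], -1],
  [[-8.7, 0, 0], [0, 0, 0], -1],
  [[0, 0, 0], [0, -9, -59], -1],
  [[0, 0, 0], [0, -9, -59], -1],
  [[0, 0, 0], [0, -9, -59], -1],
  [[0, 0, 0], [0, -9, -59], -1],
])

```text
clock: 1.1
eef_pos: [294.3, -417.9, 221.5]
tool_rot: [-2.67, 1.57, 1.365]
force: [1.2, -0.0, 0.5]
width: 85.6
```

jog_arm([
  [[0, 0, 0], [0, -9, -59], -1],
  [[0, 0, 0], [0, -9, -59], -1],
  [[0, 0, 0], [0, -9, -59], -1],
  [[0, 0, 0], [0, -9, -59], -1],
  [[0, 0, 0], [0, -9, -59], -1],
  [[0, 0, 0], [0, -9, -59], -1],
  [[0, 0, 0], [0, -9, -59], -1],
  [[0, 0, 0], [0, -9, -59], -1],
])

```text
clock: 2.1
eef_pos: [533.8, -5.2, 221.5]
tool_rot: [-0.048, 1.57, -2.296]
force: [0.5, -1.1, -0.1]
width: 85.0
```

```bash
python3 - <<'E'
from h import *
to([566,56,221],-38.8); d=snap('wrist','w1')
print(d['fovy'],d['cx'],d['cy'],d['cam_to_world'].round(2).tolist())
E
```

```text
t 2.1 tcp [533.8  -5.2 221.5] w 85.0 F [ 0.5 -1.1 -0.1] T [-0.03  0.   -0.02] q [ 0.1   0.47 -0.21  1.84  0.13  0.85 -0.85]
x [-0. -0. -1.] y [ 0.779 -0.627 -0.   ] z [-0.627 -0.779  0.   ] yang -38.79
shift tool [  0.5 -13.3 -67.9]
rotvec tool deg [0.01 0.03 0.  ] shift in desired frame [  0.5 -13.3 -67.9]
65.70646984690485 255.55511832413086 192.74316879464507 [[0.78, 0.6, 0.18, 579.2], [-0.63, 0.75, 0.22, 51.94], [-0.0, -0.29, 0.96, 373.62], [0.0, 0.0, 0.0, 1.0]]
```

View pics/w1.png

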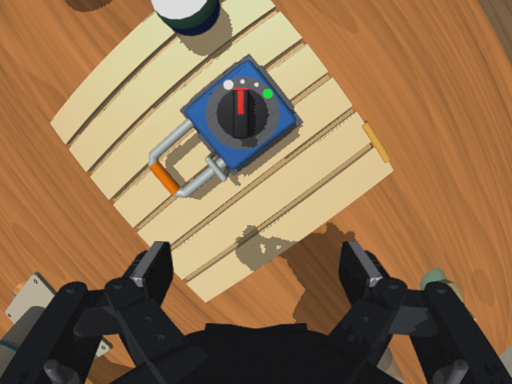

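The wrist view shows the bar upright in the image. Its red end is at (240,90) and its lower end at (243,137), and it points at the first small dot, so the dial is at 0.45. I'll check the position by fisheye.

```bash
cat >> h.py <<'E'
def fish(d,u,v,z):
    H=384; f=H/2/np.tan(np.radians(float(d['fovy']))/2)
    x,y=u-d['cx'],v-d['cy']; r=np.hypot(x,y); th=r/f
    ray=np.array([np.sin(th)*x/r,-np.sin(th)*y/r,-np.cos(th)]); T=d['cam_to_world']
    w=T[:3,:3]@ray; o=T[:3,3]; return o+w*(z-o[2])/w[2]
E
python3 - <<'E'
from h import *
d=load('w1'); cv2.imwrite('pics/w1c.png',cv2.resize(d['img'][45:205,135:315,::-1],None,fx=3.6,fy=3.6,interpolation=cv2.INTER_CUBIC))
a=fish(d,240,90,148);b=fish(d,243,137,148);print(a,b,(a+b)/2,np.degrees(np.arctan2(*(a-b)[1::-1])))
print('g',fish(d,268,94,118),'w',fish(d,228,85,118),'sh',fish(d,165,179,107))
E
```

```text
[577.97628462  69.22102865 148.        ] [557.15521696  40.01862088 148.        ] [567.56575079  54.61982476 148.        ] 54.51145471705785
g [594.0729414   53.98145615 118.        ] w [572.71401719  81.39135277 118.        ] sh [470.52599091  54.87278599 107.        ]
```

View pics/w1c.png

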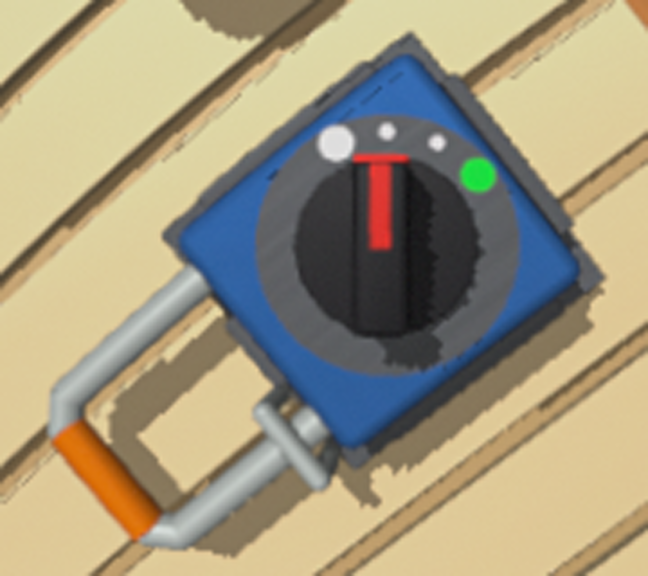

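jog_arm([
  [[0, 0, 0], [0, -6, -34], -1],
  [[0, 0, 0], [0, -6, -34], 0.3],
  [[0, 0, 0], [0, 0, 0], 0.3],
  [[0, 0, 0], [0, 0, 0], 0.3],
  [[0, 0, 0], [0, 0, 0], 0.3],
  [[0, 0, 0], [0, 0, 0], 0.3],
])

```text
clock: 2.9
eef_pos: [566.2, 52.6, 221.8]
tool_rot: [0.297, 1.57, -1.952]
force: [0.0, -0.1, 0.3]
width: 29.8
```

```bash
cat >> h.py <<'E'
def cloud(d):
    H,W=d['range_z'].shape; f=H/2/np.tan(np.radians(float(d['fovy']))/2)
    v,u=np.mgrid[:H,:W]; x,y=u-d['cx'],v-d['cy']; r=np.hypot(x,y)+1e-9; th=r/f; t=np.tan(th)
    p=np.stack([t*x/r,-t*y/r,-np.ones_like(x)],-1)*d['range_z'][...,None]
    T=d['cam_to_world']; return p@T[:3,:3].T+T[:3,3]
def tips():
    d=get_image('wrist'); s=read_state(); p=cloud(d); q=(p-s['eef_pos'])@R()
    ok=(d['range_z']>0)&(abs(q[...,1])<60)&(abs(q[...,2])<14)&(q[...,0]<45)&(q[...,0]>-20)
    for sg in(1,-1):
        m=ok&(q[...,1]*sg>0)
        a=q[m]; print(sg,len(a),'x pct',np.percentile(a[:,0],[50,90,97,99.5]).round(1),'y',np.percentile(a[:,1]*sg,[1,5,50,95]).round(1),'z',np.percentile(a[:,2],[2,98]).round(1))
E
python3 - <<'E'
from h import *
to([566.5,55.5,165],-38.8); tips()
E
```

```text
t 2.9 tcp [566.2  52.6 221.8] w 29.8 F [ 0.  -0.1  0.3] T [-0.01  0.    0.02] q [-0.    0.52 -0.21  1.75  0.13  0.89 -0.95]
x [-0. -0. -1.] y [ 0.779 -0.628  0.   ] z [-0.628 -0.779  0.   ] yang -38.87
shift tool [56.8 -1.6 -2.5]
rotvec tool deg [-0.07  0.03 -0.01] shift in desired frame [56.8 -1.6 -2.4]
1 172 x pct [-17.  -12.9 -10.9 -10.2] y [14.2 14.3 15.5 25.6] z [-11.4   9.8]
-1 171 x pct [-17.  -12.8 -11.  -10. ] y [15.1 15.1 16.4 26.6] z [-11.2  10.4]
```

```bash
python3 - <<'E'
from h import *
d=snap('wrist','w2'); s=read_state(); q=(cloud(d)-s['eef_pos'])@R()
for r,c in [(240,210),(250,210),(260,210),(270,210),(280,210)]: pass
m=(d['range_z']>0)&(q[...,0]<35)&(abs(q[...,1])<45); v,u=np.where(m)
for r in range(v.min(),v.min()+60,5):
    k=np.where(m[r])[0]; print(r,k.min(),k.max(),q[r,k[len(k)//4]].round(1),q[r,k[3*len(k)//4]].round(1), d['range_z'][r,k[len(k)//4]])
E
```

```text
232 214 298 [-14.6 -18.5 -11. ] [-14.9  18.  -11.1] 149.39949
237 212 299 [-21.  -18.3 -11.2] [-20.1  17.4 -10.8] 143.25372
242 201 310 [-27.  -19.5 -11.3] [-26.8  19.  -11.3] 137.46599
247 198 314 [-31.4 -19.9 -11. ] [-33.   19.6 -11.8] 133.27759
252 196 315 [-36.8 -19.6 -11.2] [-37.   18.6 -11.4] 128.0164
257 193 318 [-40.9 -19.9 -10.9] [-41.  19. -11.] 124.25447
262 191 320 [-45.7 -19.2 -11.2] [-44.5  19.  -10.5] 119.53329
267 185 326 [-52.  -19.5 -12.5] [-51.4  19.1 -12.2] 113.164925
272 142 371 [-57.  -23.3 -13.2] [-56.6  23.7 -12.9] 108.160706
277 139 374 [-59.  -25.4 -12. ] [-59.   25.6 -12. ] 106.60766
282 136 377 [-63.1 -27.5 -12.4] [-55.2  29.9  -7. ] 102.54313
287 133 381 [-59.2 -29.4  -7.3] [-58.8  30.3  -7. ] 107.72371
```

View pics/w2.png

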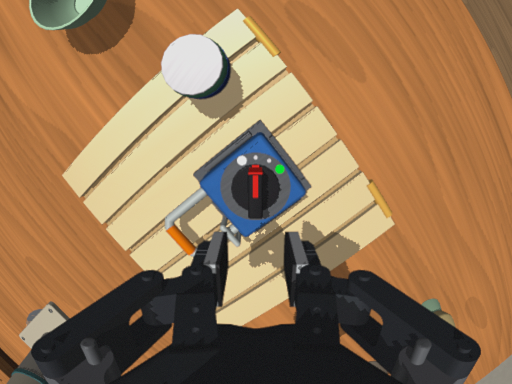

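```bash
python3 - <<'E'
from h import *
w=load('w2'); q=cloud(w); print('dial top z by wrist', q[170:200:6,255].round(1).tolist())
d=snap('side','s2')
H,W=384,512; f=192/np.tan(np.radians(float(d['fovy']))/2); v,u=np.mgrid[:H,:W]
p=np.stack([(u-d['cx'])/f,-(v-d['cy'])/f,-np.ones((H,W))],-1)*d['range_z'][...,None]
p=p@d['cam_to_world'][:3,:3].T+d['cam_to_world'][:3,3]
e=read_state()['eef_pos']; m=(np.hypot(p[...,0]-e[0],p[...,1]-e[1])<45)&(p[...,2]>155)&(d['range_z']>0)
zz=p[m][:,2]; print(len(zz),np.sort(zz)[:12].round(1), e)
vs,us=np.where(m); print(vs.min(),vs.max(),us.min(),us.max())
for r in range(vs.max()-30,vs.max()+1,3): k=np.where(m[r])[0]; print(r,[(int(c),p[r,c].round(0).tolist()) for c in k[::max(1,len(k)//3)]])
c=d['img'][vs.max()-70:vs.max()+50,us.min()-40:us.min()+110,::-1]
cv2.imwrite('pics/s2c.png',cv2.resize(c,None,fx=5,fy=5,interpolation=cv2.INTER_CUBIC)); print(vs.max()-70,us.min()-40)
E
```

```text
dial top z by wrist [[579.7, 71.1, 141.2], [577.7, 68.6, 148.7], [574.8, 65.0, 149.3], [571.8, 61.3, 149.5], [568.4, 57.1, 148.0]]
3738 [232.8 233.  233.1 233.3 233.3 233.7 235.3 235.3 235.9 236.2 236.6 236.8] [566.42437238  53.25372262 221.83629692]
0 143 240 278
113 [(245, [530.0, 79.0, 304.0]), (256, [553.0, 48.0, 317.0]), (264, [569.0, 25.0, 326.0]), (275, [596.0, 22.0, 325.0])]
116 [(244, [526.0, 69.0, 301.0]), (254, [549.0, 53.0, 306.0]), (262, [566.0, 34.0, 314.0]), (270, [590.0, 49.0, 304.0])]
119 [(244, [525.0, 70.0, 292.0]), (252, [543.0, 51.0, 299.0]), (264, [569.0, 27.0, 309.0])]
122 [(244, [525.0, 69.0, 284.0]), (251, [541.0, 55.0, 289.0]), (263, [567.0, 28.0, 300.0]), (270, [589.0, 43.0, 290.0])]
125 [(248, [536.0, 71.0, 273.0]), (254, [550.0, 59.0, 277.0]), (266, [575.0, 29.0, 291.0]), (272, [592.0, 34.0, 286.0])]
128 [(250, [540.0, 64.0, 267.0]), (256, [556.0, 66.0, 263.0]), (267, [578.0, 28.0, 282.0]), (272, [588.0, 17.0, 287.0])]
131 [(250, [540.0, 64.0, 258.0]), (255, [552.0, 58.0, 260.0]), (266, [575.0, 29.0, 273.0]), (271, [591.0, 38.0, 266.0])]
134 [(250, [539.0, 63.0, 249.0]), (255, [552.0, 61.0, 248.0]), (266, [576.0, 34.0, 261.0]), (271, [591.0, 39.0, 256.0])]
137 [(251, [542.0, 64.0, 239.0]), (256, [556.0, 66.0, 236.0]), (267, [579.0, 32.0, 253.0])]
140 [(253, [546.0, 58.0, 233.0]), (264, [571.0, 33.0, 244.0]), (266, [576.0, 32.0, 244.0]), (268, [582.0, 34.0, 242.0])]
143 [(264, [571.0, 35.0, 234.0]), (265, [573.0, 31.0, 236.0]), (266, [576.0, 31.0, 235.0])]
73 200
```

View pics/s2c.png

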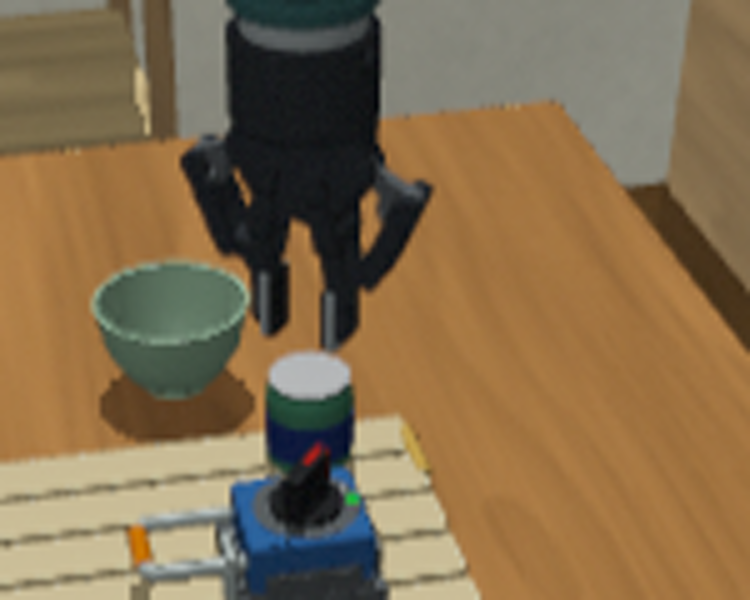

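The side crop shows the fingertips at about (330,345) in the crop, well above the tin. Both cameras put the tips at world z of about 233, roughly 12 mm behind the reported TCP. The text says 25 mm ahead. The two cameras agree on the dial height of 148, so I'll trust the measured tips and descend with force checks.

jog_arm([
  [[0, 0, 0], [25, -1.5, -2], 0.3],
  [[0, 0, 0], [25, 0, 0], 0.3],
  [[0, 0, 0], [25, 0, 0], 0.3],
  [[0, 0, 0], [0, 0, 0], 0.3],
  [[0, 0, 0], [0, 0, 0], 0.3],
])

```text
clock: 3.68
eef_pos: [567.2, 56.3, 147.6]
tool_rot: [2.414, 1.569, 0.167]
force: [0.6, -0.6, -0.1]
width: 30.0
```

```bash
python3 - <<'E'
from h import *
to([566.5,55.5,116],-38.8)
d=snap('wrist','w3'); s=read_state(); p=cloud(d); q=(p-s['eef_pos'])@R()
m=(d['range_z']>0)&(abs(q[...,2]+11)<2.5)&(abs(abs(q[...,1])-20)<8)
a=q[m]; print('tip x', np.sort(a[:,0])[-10:].round(1), 'world z',np.sort(p[m][:,2])[:6].round(1))
cv2.imwrite('pics/w3c.png',cv2.resize(d['img'][100:300,130:380,::-1],None,fx=3,fy=3,interpolation=cv2.INTER_CUBIC))
E
```

```text
t 3.67 tcp [567.2  56.3 147.6] w 30.0 F [ 0.6 -0.6 -0.1] T [ 0.05 -0.02  0.03] q [-0.02  0.61 -0.19  1.82  0.17  0.73 -0.98]
x [ 0.001  0.    -1.   ] y [ 0.779 -0.626  0.001] z [-0.626 -0.779 -0.001] yang -38.79
shift tool [31.5 -0.   1.1]
rotvec tool deg [ 0.01 -0.06 -0.05] shift in desired frame [31.6 -0.   1.1]
tip x [30.3 30.3 30.3 30.3 30.4 30.6 30.7 31.1 31.2 31.2] world z [116.7 116.7 116.7 117.1 117.3 117.4]
```

View pics/w3c.png

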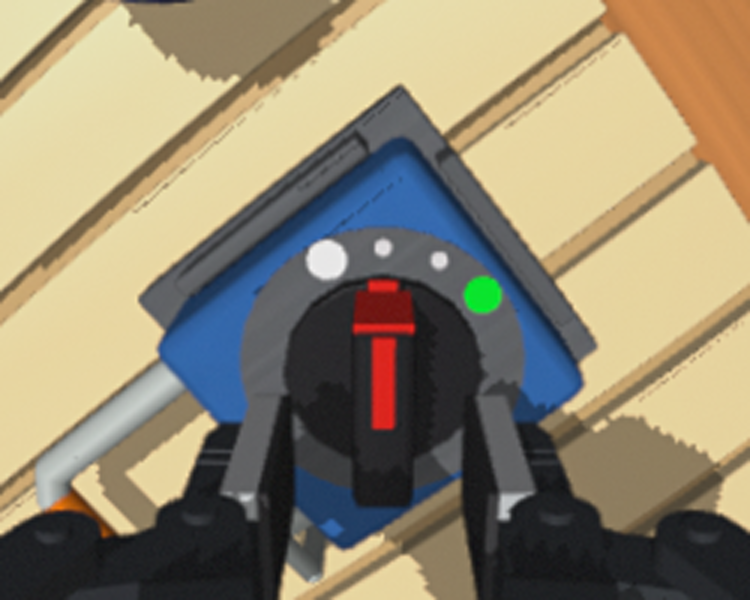

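Bar (384) is centred between the fingers (290 to 470) and aligned with them. I'll descend and grip.

jog_arm([
  [[0, 0, 0], [12, 0, 1], 0.3],
  [[0, 0, 0], [12, 0, 0], 0.3],
  [[0, 0, 0], [6, 0, 0], 0.3],
  [[0, 0, 0], [0, 0, 0], 0.3],
  [[0, 0, 0], [0, 0, 0], 0.3],
])

```text
clock: 4.35
eef_pos: [566.1, 55.5, 116.8]
tool_rot: [2.543, 1.57, 0.296]
force: [-0.8, -0.6, 0.1]
width: 29.7
```

```bash
python3 - <<'E'
from h import *
to([566.5,55.5,116],-38.8)
d=snap('wrist','w4'); s=read_state(); p=cloud(d); q=(p-s['eef_pos'])@R()
for r in range(222,262,4): print(r,[p[r,c].round(0).tolist()+[float(q[r,c,1].round(0))] for c in (212,220,255,290,296)])
E
```

```text
t 4.35 tcp [566.1  55.5 116.8] w 29.7 F [-0.8 -0.6  0.1] T [-0.    0.02 -0.06] q [-0.03  0.65 -0.18  1.84  0.18  0.66 -0.99]
x [ 0.  0. -1.] y [ 0.78  -0.626  0.   ] z [-0.626 -0.78  -0.   ] yang -38.78
shift tool [ 0.8  0.3 -0.2]
rotvec tool deg [ 0.02 -0.02 -0.01] shift in desired frame [ 0.8  0.3 -0.2]
222 [[554.0, 80.0, 118.0, -25.0], [557.0, 77.0, 118.0, -20.0], [578.0, 72.0, 140.0, -1.0], [588.0, 54.0, 121.0, 18.0], [590.0, 51.0, 118.0, 22.0]]
226 [[553.0, 78.0, 120.0, -24.0], [556.0, 75.0, 118.0, -20.0], [578.0, 72.0, 145.0, -1.0], [587.0, 53.0, 123.0, 18.0], [589.0, 49.0, 119.0, 22.0]]
230 [[551.0, 76.0, 118.0, -25.0], [554.0, 73.0, 118.0, -20.0], [577.0, 71.0, 147.0, -1.0], [586.0, 52.0, 125.0, 18.0], [587.0, 46.0, 117.0, 22.0]]
234 [[549.0, 74.0, 119.0, -25.0], [559.0, 76.0, 134.0, -18.0], [577.0, 70.0, 149.0, -1.0], [586.0, 54.0, 134.0, 17.0], [588.0, 52.0, 134.0, 20.0]]
238 [[556.0, 78.0, 139.0, -22.0], [559.0, 75.0, 139.0, -18.0], [575.0, 68.0, 148.0, -1.0], [586.0, 55.0, 140.0, 16.0], [588.0, 52.0, 138.0, 19.0]]
242 [[557.0, 78.0, 145.0, -21.0], [560.0, 75.0, 143.0, -17.0], [574.0, 67.0, 149.0, -1.0], [585.0, 55.0, 143.0, 16.0], [587.0, 52.0, 143.0, 19.0]]
246 [[557.0, 77.0, 148.0, -21.0], [560.0, 75.0, 148.0, -17.0], [573.0, 66.0, 150.0, -1.0], [585.0, 55.0, 147.0, 15.0], [587.0, 53.0, 148.0, 18.0]]
250 [[557.0, 77.0, 151.0, -20.0], [560.0, 75.0, 151.0, -16.0], [572.0, 64.0, 150.0, -1.0], [585.0, 56.0, 152.0, 15.0], [587.0, 53.0, 151.0, 17.0]]
254 [[558.0, 77.0, 156.0, -19.0], [561.0, 74.0, 155.0, -16.0], [571.0, 62.0, 149.0, -1.0], [585.0, 56.0, 156.0, 14.0], [587.0, 54.0, 155.0, 17.0]]
258 [[558.0, 76.0, 159.0, -19.0], [561.0, 74.0, 158.0, -16.0], [570.0, 61.0, 150.0, -1.0], [584.0, 55.0, 157.0, 14.0], [586.0, 54.0, 159.0, 16.0]]
```

jog_arm([
  [[0, 0, 0], [0, 0, 0], 1],
  [[0, 0, 0], [0, 0, 0], 1],
  [[0, 0, 0], [0, 0, 0], 1],
  [[0, 0, 0], [0, 0, 0], 1],
  [[0, 0, 0], [0, 0, 0], 1],
])

```text
clock: 5.03
eef_pos: [566.5, 55.4, 117.2]
tool_rot: [2.264, 1.569, 0.017]
force: [0.8, -1.4, 5.1]
width: 10.8
```

```bash
python3 - <<'E'
from h import *
to([566.5,55.5,116],-38.8)
E
```

```text
t 5.03 tcp [566.5  55.4 117.2] w 10.8 F [ 0.8 -1.4  5.1] T [-0.16 -0.16  0.01] q [-0.03  0.65 -0.18  1.84  0.18  0.66 -0.99]
x [ 0.001  0.    -1.   ] y [ 0.779 -0.626  0.001] z [-0.626 -0.779 -0.001] yang -38.79
shift tool [ 1.2 -0.1 -0. ]
rotvec tool deg [ 0.01 -0.05 -0.06] shift in desired frame [ 1.2 -0.1 -0. ]
```

jog_arm([
  [[-5.4, 0, 0], [0, 0, 0], 1],
  [[-5.4, 0, 0], [0, 0, 0], 1],
  [[-5.4, 0, 0], [0, 0, 0], 1],
  [[-5.4, 0, 0], [0, 0, 0], 1],
  [[-5.0, 0, 0], [0, 0, 0], 1],
  [[0, 0, 0], [0, 0, 0], 1],
  [[0, 0, 0], [0, 0, 0], 1],
  [[0, 0, 0], [0, 0, 0], 1],
])

```text
clock: 6.02
eef_pos: [566.2, 54.9, 117.2]
tool_rot: [1.028, 1.57, -0.756]
force: [-0.3, -1.4, 6.1]
width: 10.6
```

```bash
python3 - <<'E'
from h import *
to([566.5,55.5,116],-12.8); d=snap('wrist','w5')
cv2.imwrite('pics/w5c.png',cv2.resize(d['img'][130:290,160:360,::-1],None,fx=3.2,fy=3.2,interpolation=cv2.INTER_CUBIC))
E
```

```text
t 6.03 tcp [566.2  54.9 117.2] w 10.6 F [-0.3 -1.4  6.1] T [-0.31 -0.04  0.13] q [ 0.06  0.67 -0.31  1.84  0.31  0.68 -0.65]
x [ 0.001 -0.001 -1.   ] y [ 0.977 -0.211  0.001] z [-0.211 -0.977  0.001] yang -12.18
shift tool [ 1.2  0.1 -0.6]
rotvec tool deg [ 0.62  0.03 -0.05] shift in desired frame [ 1.2  0.1 -0.6]
```

View pics/w5c.png

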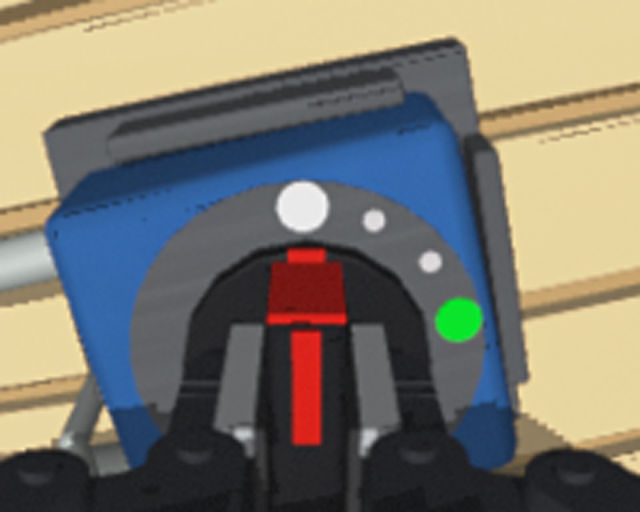

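The pointer stripe (305,340) is in line with the white dot (303,207), so the dial is at zero and the pause is done. Next, clockwise.

jog_arm([
  [[9.8, 0, 0], [0, 0, 0], 1],
  [[9.8, 0, 0], [0, 0, 0], 1],
  [[9.8, 0, 0], [0, 0, 0], 1],
  [[9.8, 0, 0], [0, 0, 0], 1],
  [[9.8, 0, 0], [0, 0, 0], 1],
  [[9.8, 0, 0], [0, 0, 0], 1],
  [[9.8, 0, 0], [0, 0, 0], 1],
  [[9.8, 0, 0], [0, 0, 0], 1],
])

```text
clock: 7.08
eef_pos: [565.1, 54.7, 117.9]
tool_rot: [0.458, 1.569, -2.7]
force: [-3.6, -1.9, 13.4]
width: 10.5
```

jog_arm([
  [[0, 0, 0], [0, 0, 0], 1],
  [[0, 0, 0], [0, 0, 0], 1],
  [[0, 0, 0], [0, 0, 0], 1],
  [[0, 0, 0], [0, 0, 0], 1],
])

```text
clock: 7.58
eef_pos: [565.1, 54.7, 117.9]
tool_rot: [0.498, 1.569, -2.655]
force: [-3.2, -2.1, 14.2]
width: 10.6
```

```bash
python3 - <<'E'
from h import *
to([566.5,55.5,116],-90.3); d=snap('wrist','w6')
cv2.imwrite('pics/w6c.png',cv2.resize(d['img'][130:290,160:360,::-1],None,fx=3.2,fy=3.2,interpolation=cv2.INTER_CUBIC))
E
```

```text
t 7.58 tcp [565.1  54.7 117.9] w 10.6 F [-3.2 -2.1 14.2] T [-0.4   0.77 -0.06] q [-0.19  0.65  0.07  1.85 -0.07  0.65 -1.66]
x [-0.001 -0.001 -1.   ] y [-0.011 -1.     0.001] z [-1.     0.011  0.001] yang -90.63
shift tool [ 1.9 -0.8 -1.4]
rotvec tool deg [-0.33  0.07 -0.04] shift in desired frame [ 1.9 -0.8 -1.4]
```

View pics/w6c.png

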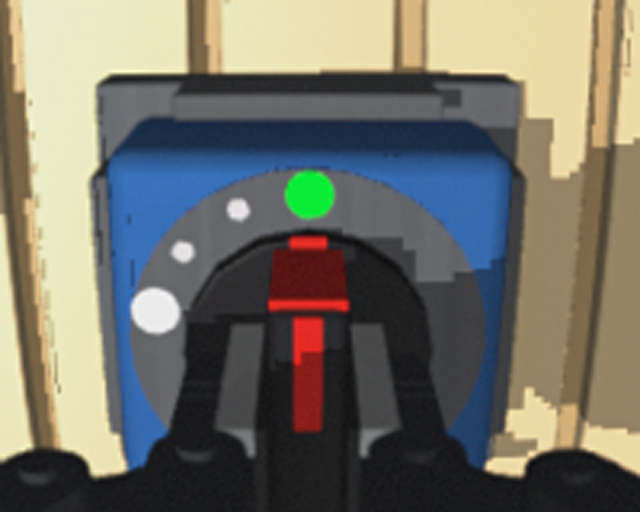

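The pointer stripe (308,370) is in line with the green dot (309,194), and the dial has been held there 0.5 s. Now I'll release, rise and go to the shackle.

jog_arm([
  [[0, 0, 0], [0, 0, 0], 0.3],
  [[0, 0, 0], [0, 0, 0], 0.3],
  [[0, 0, 0], [0, 0, 0], 0.3],
  [[0, 0, 0], [-20, 0, 0], 0.18],
  [[0, 0, 0], [-20, 0, 0], 0.18],
  [[0, 0, 0], [-15, 0, 32], 0.18],
  [[0, 0, 0], [0, 0, 32], 0.18],
  [[0, 0, 0], [0, 0, 32], 0.18],
])

```text
clock: 8.62
eef_pos: [468.9, 56.6, 171.7]
tool_rot: [-2.336, 1.571, 0.795]
force: [0.4, 0.3, 0.2]
width: 35.0
```

jog_arm([
  [[-10, 0, 0], [0, 0, 0], 0.18],
  [[-10, 0, 0], [0, 0, 0], 0.18],
  [[-10, 0, 0], [0, 0, 0], 0.18],
  [[-10, 0, 0], [0, 0, 0], 0.18],
  [[-10, 0, 0], [0, 0, 0], 0.18],
  [[-10, 0, 0], [0, 0, 0], 0.18],
  [[-10, 0, 0], [0, 0, 0], 0.18],
  [[-10, 0, 0], [0, 0, 0], 0.18],
])

```text
clock: 9.62
eef_pos: [469.8, 56.4, 171.5]
tool_rot: [-1.328, 1.57, -3.078]
force: [0.4, -0.8, 0.2]
width: 35.0
```

jog_arm([
  [[-10, 0, 0], [0, 0, 0], 0.18],
  [[0, 0, 0], [0, 0, 0], 0.18],
  [[0, 0, 0], [0, 0, 0], 0.18],
])

```text
clock: 10.0
eef_pos: [469.9, 56.3, 171.6]
tool_rot: [-1.497, 1.571, -3.081]
force: [0.2, -0.1, -0.1]
width: 35.2
```

```bash
python3 - <<'E'
from h import *
to([468.5,56,71],-0.3); d=snap('wrist','w7'); p=cloud(d)
im=d['img'].astype(int); m=(im[...,0]>180)&(im[...,1]>70)&(im[...,1]<150)&(im[...,2]<60)&(p[...,2]>92)&(p[...,2]<115)&(abs(p[...,0]-468)<25)
print('orange',m.sum(),np.median(p[m],0),np.percentile(p[m],[2,98],axis=0).round(1))
cv2.imwrite('pics/w7c.png',cv2.resize(d['img'][90:290,130:380,::-1],None,fx=2.6,fy=2.6,interpolation=cv2.INTER_CUBIC))
E
```

```text
t 10.0 tcp [469.9  56.3 171.6] w 35.2 F [ 0.2 -0.1 -0.1] T [-0.02 -0.03  0.03] q [ 0.08  0.47 -0.37  2.04  0.27  0.67 -0.47]
x [-0. -0. -1.] y [ 1.    -0.013 -0.   ] z [-0.013 -1.     0.   ] yang -0.76
shift tool [100.6  -1.4   0.4]
rotvec tool deg [-0.46  0.    0.01] shift in desired frame [100.6  -1.4   0.4]
orange 504 [468.31511231  58.16250422 106.11405149] [[463.5  41.2 103.8]
 [473.1  74.2 107.5]]
```

View pics/w7c.png

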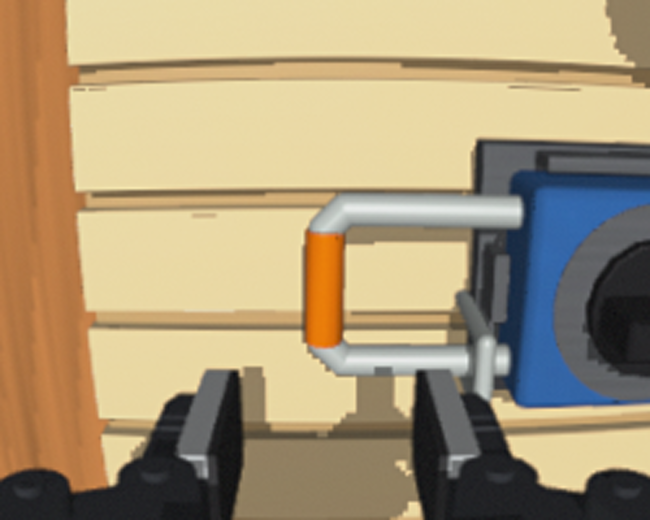

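The orange bar is at (325,290) in the crop, centred between the fingers (240 to 415) and measured at (468.3, 57.7, top 107). This is as expected, so I'll descend.

jog_arm([
  [[0.5, 0, 0], [25, -1.5, -1], 0.18],
  [[0, 0, 0], [25, 0, 0], 0.18],
  [[0, 0, 0], [20, 0, 0], 0.18],
  [[0, 0, 0], [10, 0, 0], 0.18],
  [[0, 0, 0], [0, 0, 0], 0.18],
  [[0, 0, 0], [0, 0, 0], 0.18],
])

```text
clock: 10.8
eef_pos: [468.9, 57.6, 92.3]
tool_rot: [1.708, 1.57, 0.118]
force: [0.4, 1.2, -0.9]
width: 35.3
```

```bash
python3 - <<'E'
from h import *
to([468.3,57.3,71],-0.3); d=snap('wrist','w8'); p=cloud(d)
for r in range(226,252,3): print(r,[p[r,c].round(0).tolist() for c in (206,210,214,300,304,308)])
E
```

```text
t 10.8 tcp [468.9  57.6  92.3] w 35.3 F [ 0.4  1.2 -0.9] T [ 0.03 -0.02  0.03] q [ 0.01  0.61 -0.28  2.11  0.36  0.46 -0.57]
x [ 0.001  0.    -1.   ] y [ 1.    -0.019  0.001] z [-0.019 -1.    -0.   ] yang -1.1
shift tool [21.3 -0.7  0.3]
rotvec tool deg [-0.8  -0.01 -0.07] shift in desired frame [21.3 -0.6  0.3]
226 [[437.0, 57.0, 70.0], [439.0, 57.0, 70.0], [442.0, 57.0, 70.0], [497.0, 56.0, 70.0], [500.0, 56.0, 69.0], [470.0, 131.0, 244.0]]
229 [[437.0, 55.0, 69.0], [439.0, 55.0, 70.0], [442.0, 55.0, 71.0], [497.0, 54.0, 70.0], [500.0, 54.0, 70.0], [503.0, 54.0, 70.0]]
232 [[436.0, 53.0, 70.0], [446.0, 69.0, 106.0], [448.0, 70.0, 107.0], [492.0, 69.0, 107.0], [500.0, 52.0, 70.0], [503.0, 51.0, 69.0]]
235 [[436.0, 50.0, 69.0], [446.0, 69.0, 110.0], [448.0, 69.0, 110.0], [491.0, 69.0, 111.0], [500.0, 50.0, 71.0], [503.0, 50.0, 70.0]]
238 [[445.0, 70.0, 115.0], [447.0, 69.0, 113.0], [449.0, 69.0, 114.0], [490.0, 69.0, 115.0], [492.0, 69.0, 116.0], [503.0, 47.0, 70.0]]
241 [[445.0, 70.0, 118.0], [447.0, 69.0, 118.0], [449.0, 70.0, 118.0], [490.0, 70.0, 120.0], [492.0, 69.0, 118.0], [495.0, 65.0, 110.0]]
244 [[446.0, 70.0, 122.0], [448.0, 70.0, 121.0], [450.0, 69.0, 121.0], [489.0, 69.0, 122.0], [491.0, 69.0, 121.0], [495.0, 66.0, 115.0]]
247 [[446.0, 70.0, 124.0], [448.0, 69.0, 124.0], [450.0, 70.0, 124.0], [489.0, 69.0, 124.0], [491.0, 69.0, 125.0], [493.0, 69.0, 125.0]]
250 [[447.0, 70.0, 128.0], [449.0, 69.0, 127.0], [451.0, 70.0, 128.0], [489.0, 69.0, 128.0], [491.0, 69.0, 127.0], [492.0, 69.0, 127.0]]
```

jog_arm([
  [[-0.8, 0, 0], [10, -0.5, 0], 0.18],
  [[0, 0, 0], [10, 0, 0], 0.18],
  [[0, 0, 0], [0, 0, 0], 0.18],
  [[0, 0, 0], [0, 0, 0], 1],
  [[0, 0, 0], [0, 0, 0], 1],
  [[0, 0, 0], [0, 0, 0], 1],
  [[0, 0, 0], [0, 0, 0], 1],
  [[0, 0, 0], [0, 0, 0], 1],
])

```text
clock: 11.85
eef_pos: [468.1, 57.3, 71.8]
tool_rot: [1.437, 1.57, -0.139]
force: [0.8, -0.0, 0.3]
width: 10.3
```

```bash
python3 - <<'E'
from h import *
to([444,57.3,73],-0.3)
E
```

```text
t 11.85 tcp [468.1  57.3  71.8] w 10.3 F [ 0.8 -0.   0.3] T [-0.17 -0.1  -0.12] q [-0.01  0.64 -0.26  2.13  0.39  0.41 -0.58]
x [ 0. -0. -1.] y [ 1.    -0.005  0.   ] z [-0.005 -1.     0.   ] yang -0.3
shift tool [ -1.2 -24.1   0.2]
rotvec tool deg [-0.    0.   -0.03] shift in desired frame [ -1.2 -24.1   0.2]
```

Gripped. Drawing out slowly along tool -y, to a little past the stop.

jog_arm([
  [[0, 0, 0], [0, -4, 0], 1],
  [[0, 0, 0], [0, -4, 0], 1],
  [[0, 0, 0], [0, -4, 0], 1],
  [[0, 0, 0], [0, -4, 0], 1],
  [[0, 0, 0], [0, -4, 0], 1],
  [[0, 0, 0], [0, -4, 0], 1],
  [[0, 0, 0], [0, -1.5, 0], 1],
  [[0, 0, 0], [0, 0, 0], 1],
])

```text
clock: 12.85
eef_pos: [443.6, 57.8, 71.9]
tool_rot: [1.823, 1.568, 0.247]
force: [5.2, -0.7, -1.9]
width: 9.4
```

jog_arm([
  [[0, 0, 0], [0, 0, 0], 1],
  [[0, 0, 0], [0, 0, 0], 1],
])

```text
clock: 13.1
eef_pos: [443.7, 57.8, 71.9]
tool_rot: [1.842, 1.568, 0.267]
force: [6.2, -1.9, -1.0]
width: 10.0
```

```bash
python3 - <<'E'
from h import *
to([444,57.3,73],-0.3)
E
```

```text
t 13.1 tcp [443.7  57.8  71.9] w 10.0 F [ 6.2 -1.9 -1. ] T [-0.22 -1.09 -0.1 ] q [-0.03  0.62 -0.24  2.19  0.4   0.36 -0.6 ]
x [ 0.002  0.001 -1.   ] y [ 1.    -0.005  0.002] z [-0.005 -1.    -0.001] yang -0.29
shift tool [-1.1  0.3  0.5]
rotvec tool deg [ 0.01 -0.04 -0.13] shift in desired frame [-1.1  0.3  0.5]
```

jog_arm([
  [[0, 0, 0], [0, 0.5, 0], 0.3],
  [[0, 0, 0], [0, 0, 0], 0.3],
  [[0, 0, 0], [0, 0, 0], 0.3],
  [[0, 0, 0], [-20, 0, 0], 0.3],
  [[0, 0, 0], [-30, 0, 0], 0.3],
  [[0, 0, 0], [-30, 0, 0], 0.3],
  [[10, 0, 0], [-20, 0, 0], 0.3],
  [[10, 0, 0], [0, 0, 0], 0.3],
])

```text
clock: 14.1
eef_pos: [443.4, 57.7, 173.1]
tool_rot: [2.137, 1.568, 0.206]
force: [0.6, -0.3, -0.8]
width: 29.9
```

jog_arm([
  [[10, 0, 0], [0, 0, 0], 0.3],
  [[10, 0, 0], [0, 0, 0], 0.3],
  [[10, 0, 0], [0, 0, 0], 0.3],
  [[10, 0, 0], [0, 0, 0], 0.3],
  [[10, 0, 0], [0, 0, 0], 0.3],
  [[10, 0, 0], [0, 0, 0], 0.3],
  [[10, 0, 0], [0, 0, 0], 0.3],
  [[0, 0, 0], [0, 0, 0], 0.3],
])

```text
clock: 15.1
eef_pos: [442.3, 57.7, 171.6]
tool_rot: [0.403, 1.57, -2.741]
force: [-0.2, 0.2, 0.4]
width: 29.8
```

jog_arm([
  [[0, 0, 0], [0, 0, -40], 0.3],
  [[0, 0, 0], [0, 1, -42], 0.3],
  [[0, 0, 0], [0, 1, -40], 0.3],
  [[0, 0, 0], [0, 0, 0], 0.3],
  [[0, 0, 0], [0, 0, 0], 0.3],
])

```text
clock: 15.72
eef_pos: [563.4, 54.9, 171.2]
tool_rot: [0.001, 1.568, 3.139]
force: [-0.0, 0.1, -0.3]
width: 29.7
```

```bash
python3 - <<'E'
from h import *
to([566.2,55.3,116],-90.3); d=snap('wrist','w9'); p=cloud(d)
im=d['img'].astype(int)
red=(im[...,0]>130)&(im[...,1]<60)&(im[...,2]<60)&(p[...,2]>140)&(p[...,2]<156); print('red top',red.sum(),np.median(p[red],0))
t=snap('top','t9'); H,W=384,512
c=t['img'][145:265,185:312,::-1]
cv2.imwrite('pics/c9.png',np.hstack([cv2.resize(d['img'][:,:,::-1],(480,360)),cv2.resize(c,(320,360),interpolation=cv2.INTER_CUBIC)]))
E
```

```text
t 15.72 tcp [563.4  54.9 171.2] w 29.7 F [-0.   0.1 -0.3] T [-0.02 -0.   -0.  ] q [-0.19  0.57  0.07  1.81 -0.06  0.77 -1.66]
x [-0.003  0.    -1.   ] y [-0.003 -1.     0.   ] z [-1.     0.003  0.003] yang -90.19
shift tool [55.2 -0.4 -2.9]
rotvec tool deg [ 0.11  0.14 -0.  ] shift in desired frame [55.2 -0.4 -2.8]
red top 231 [577.45588138  55.84649025 148.60350996]
```

View pics/c9.png

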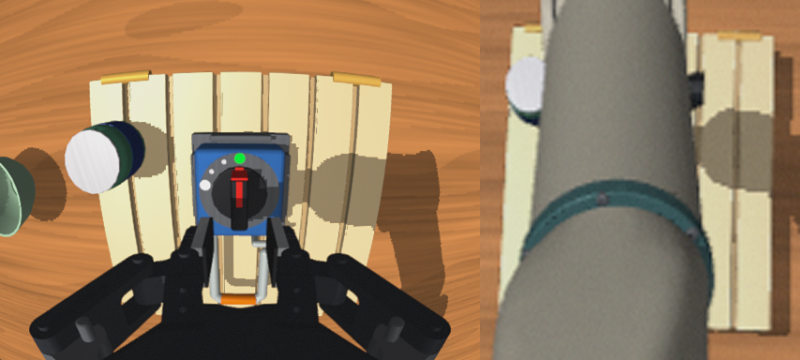

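The wrist view shows the pointer at green (240,158) and the shackle well out, with the orange bar at (238,299). The tin has not moved. I'll descend to the dial bar and grip.

jog_arm([
  [[0, 0, 0], [20, -0.4, -2.8], 0.3],
  [[0, 0, 0], [20, 0, 0], 0.3],
  [[0, 0, 0], [12.5, 0, 0], 0.3],
  [[0, 0, 0], [0, 0, 0], 0.3],
  [[0, 0, 0], [0, 0, 0], 1],
  [[0, 0, 0], [0, 0, 0], 1],
  [[0, 0, 0], [0, 0, 0], 1],
  [[0, 0, 0], [0, 0, 0], 1],
])

```text
clock: 16.82
eef_pos: [568.1, 55.4, 120.0]
tool_rot: [-2.978, 1.57, 0.159]
force: [-1.5, -0.8, 5.2]
width: 10.4
```

jog_arm([
  [[0, 0, 0], [0, 0, 0], 1],
  [[0, 0, 0], [-3, 0, 0], 1],
  [[0, 0, 0], [-3, 0, 0], 1],
  [[0, 0, 0], [-4, 0, 0], 1],
  [[0, 0, 0], [0, 0, 0], 1],
])

```text
clock: 17.45
eef_pos: [567.8, 55.4, 129.4]
tool_rot: [-3.055, 1.571, 0.082]
force: [0.3, -0.3, -3.2]
width: 10.6
```

```bash
python3 - <<'E'
from h import *
to([566.2,55.3,116],-90.3)
E
```

```text
t 17.45 tcp [567.8  55.4 129.4] w 10.6 F [ 0.3 -0.3 -3.2] T [ 0.01 -0.35  0.01] q [-0.19  0.63  0.07  1.83 -0.06  0.68 -1.66]
x [ 0.  0. -1.] y [-0.005 -1.    -0.   ] z [-1.     0.005 -0.   ] yang -90.29
shift tool [13.4  0.1  1.6]
rotvec tool deg [ 0.01 -0.01  0.  ] shift in desired frame [13.4  0.1  1.6]
```

It's lifting freely, carrying the lock's weight. I'll go on up.

jog_arm([
  [[0, 0, 0], [-10, 0, 0], 1],
  [[0, 0, 0], [-15, 0, 0], 1],
  [[0, 0, 0], [-20, 0, 0], 1],
  [[0, 0, 0], [-20, 0, 0], 1],
  [[0, 0, 0], [-20, 0, 0], 1],
  [[0, 0, 0], [-15, 0, 0], 1],
  [[0, 0, 0], [-10, 0, 0], 1],
  [[0, 0, 0], [0, 0, 0], 1],
])

```text
clock: 18.45
eef_pos: [568.0, 55.4, 239.9]
tool_rot: [-2.995, 1.57, 0.141]
force: [-0.7, -0.5, -4.4]
width: 10.7
```

jog_arm([
  [[0, 0, 0], [0, 0, 0], 1],
  [[0, 0, 0], [0, 0, 0], 1],
  [[0, 0, 0], [0, 0, 0], 1],
  [[0, 0, 0], [0, 0, 0], 1],
])

```text
clock: 18.95
eef_pos: [567.6, 55.3, 239.0]
tool_rot: [0.271, 1.57, -2.876]
force: [0.1, 0.1, -4.2]
width: 10.7
```

```bash
python3 - <<'E'
from h import *
to([566.2,55.3,230],-90.3); d=snap('wrist','w10'); p=cloud(d); im=d['img'].astype(int)
blue=(im[...,2]>110)&(im[...,2]>1.5*im[...,0])&(im[...,2]>im[...,1]*1.25)
a=p[blue]; a=a[(a[:,2]>90)]; print('blue z',np.percentile(a[:,2],[5,50,95]).round(1),len(a))
s=snap('side','s10'); s0=load('side0')
u,v=[int(x) for x in (260,175)]
c=s['img'][100:260,170:330,::-1]
cv2.imwrite('pics/f.png',np.hstack([cv2.resize(d['img'][:,:,::-1],(480,360)),cv2.resize(c,(320,320),interpolation=cv2.INTER_CUBIC)[:360] if 0 else cv2.resize(c,(320,360),interpolation=cv2.INTER_CUBIC)]))
E
```

```text
t 18.95 tcp [567.6  55.3 239. ] w 10.7 F [ 0.1  0.1 -4.2] T [ 0.05 -0.1  -0.04] q [-0.2   0.49  0.08  1.73 -0.05  0.92 -1.67]
x [-0. -0. -1.] y [-0.005 -1.     0.   ] z [-1.     0.005  0.   ] yang -90.29
shift tool [9.  0.  1.4]
rotvec tool deg [ 0.01  0.02 -0.01] shift in desired frame [9.  0.  1.4]
blue z [234.9 236.5 237.7] 2381
```

View pics/f.png

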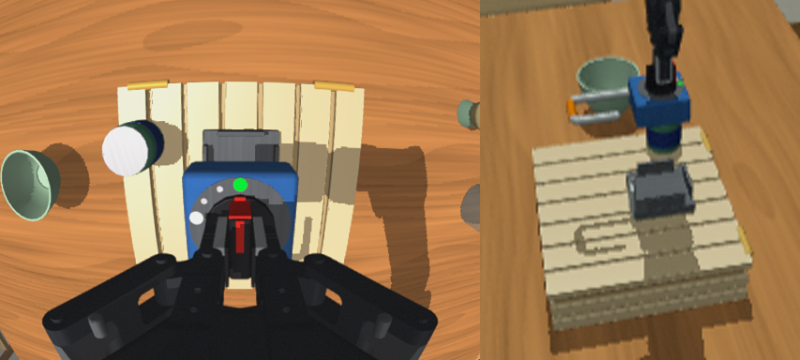

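The lock is held level with its top at z of about 236, so its underside is near 202 mm. The shackle is out, the bystanders are in place, and the 4.2 N load steady. I'll hand it in.

```bash
python3 -c "
from h import *
print(finish_job()); s=read_state(); print(s['clock'],s['force'],s['width'])"
```

```text
the job is handed in; nothing more can be done
None
the job is handed in; nothing more can be done
```

The job is handed in, with the robot clock at about 19 s of the 64 s allowed. No verdict was reported.

**What I did:** I gripped the dial bar and turned it back to the white dot, pausing about 0.4 s there. I then turned it clockwise to the green dot and paused 0.5 s. A picture at each stop showed the pointer in line with its dot. I drew the shackle out by its crossbar: the tool travelled 24.4 mm and met about 6 N at the stop. Then I gripped the dial bar again and lifted the lock straight up out of its rest.

**Last checks:**
- **Height and attitude:** the top of the lock measured about 236 mm, so its underside is near 202 mm, or about 130 mm above the lid. The dial faces up and the lock looks level.
- **Shackle:** it shows out in both the wrist and side pictures. I did not measure its extension again after the lift.
- **Grip:** the load was steady at 4.2 N, about the lock's weight, with the fingers on the bar at 10.7 mm.
- **Bystanders:** the tin and bowl look unmoved. The whisk and jar were only at the edge of the last picture, but the arm stayed clear of them.

**What disagreed:**
- **Fingertip position:** both cameras showed the fingertips about 12 to 14 mm behind the reported TCP, not 25 mm ahead as the text says. I set all depths from the measured tips.
- **Upward force:** it reached 14 N during the clockwise turn, probably the tips rubbing the disc. I gripped slightly higher for the lift.
- **Opening reading:** the fingers read 10 to 11 mm on 12 mm bars.

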